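# Close the clamp bar of a vacuum trap and start its screw

## Robot

A 6-joint arm with a two-finger parallel gripper is mounted at the origin on the work surface. World frame = base frame: x ahead of the robot, y to its left, z up, the work surface at z = 0. Lengths are in mm, angles in rad, forces in N, time in s.
With the tool pointing down it reaches from about 375 to 825 mm from the base axis. Payload 5.5 kg.
Tool frame: the origin (TCP) lies midway between the tips of the shut fingers; the grasp point (between the pads) lies 19 mm behind it; z points along the fingers, y is the direction in which the jaws open and shut (so a half turn about z gives the same grasp; the last joint's range is limited). The gripper opens to 85 mm and grips with 20 to 120 N. Pads are 22 mm wide; open, the fingers measure 114 mm over their backs; the gripper's body (76 mm by 85 mm) begins 54 mm behind the grasp point. The pads swing forward as they close: fully open they stand 13 mm farther back than shut.
Start: joints at [-1.151, 0.314, -0.047, 1.21, 0, 1.571], TCP at [244.543, -547.899, 198.499] pointing down, gripper open.
Joint ranges: [-2.67, 2.67], [-0.69, 1.73], [-1.03, 1.25], [-2.08, 2.16], [-1.42, 1.45], [-3.14, 3.14]. Speed limits (rad/s): [2.39, 2.39, 3.01, 3.14, 3.14, 3.14].

## Interface

Orientations are given as a 3x3 rotation matrix whose columns are the frame's x, y, z axes.
In Python, from cell import arm gives the robot as it stands. The module is installed in compiled form; this text tells all that it offers. Calls block until the motion is done:
- arm.goto(position, orientation): joint-space move of the TCP to a pose.
- arm.servo_line(position, rot=None, feed=150, f_stop=None): straight line of the TCP; rot=None keeps the orientation; feed is the mean speed in mm/s. With f_stop (N) it stops when the force on the tool has changed by that much, and returns True; else False.
- arm.move_j(angles): joint-space move.
- arm.move_gripper(opening, force=None): opening from 0.0 (shut) to 1.0 (fully open); force is the grip in N (None keeps the last); returns when the fingers have stopped.
- arm.dwell(seconds).
- arm.inverse_kinematics(position, orientation): joint angles nearest the present ones, or None.
- arm.get_obs(): the state.
- arm.snapshot(name): name is "scene" or "top" or "wrist"; returns (picture, depth): 400x640x3 uint8, red, green, blue; 400x640 float32, mm along the optical axis (not along the pixel's ray), 0 where there is no reading.
- arm.camera_model(name): a dict with "K" (3x3 intrinsics, pixels), "R" (3x3) and "t" (3): a world point X has camera coordinates R X + t. Camera axes: x right, y down, z forward; pixel columns grow to the right and rows downward; lengths in mm; the calibration is good to about 2 mm. The wrist camera is an equidistant fisheye: a pixel r from the principal point sees the ray r / f radians off the axis. A picture is of the moment at which its call begins: read the wrist's pose just before it. camera_model takes no time and is no camera call; for the wrist camera it gives the pose at the moment of the call.
A pose or a line that the arm cannot do raises arm.IKError and nothing moves.
- arm.job_done(): hands the job in, once; it reports no verdict.
Trained networks look in the newest picture that a camera, given by its name, has taken for a name from the list of things; names that differ only in an ending like _2 or _b are one class to them, and where a whole thing is asked for, a point or a joint stands for the part that bears it (a point fixed in the world has none). Each returns a list of dicts, best first, with "confidence" (0 to 1); they miss things now and then, are a little off and sometimes report something else, mostly with a low value. They report only what shows in the picture. A call takes as long as a camera call.
- arm.outline_of(camera, name): "mask" (400x640 bool, what is visible of it) and "point" ([row, column] in pixels, amid what is visible of it).
The state is a dict: "t": time; "q": joint angles; "joint_velocities": joint speeds; "tau": joint torques, N m; "eef_pos": TCP position; "orientation": TCP orientation; "force": force on the tool from outside, world axes, zero at the start; "moment": the same for the moment, N m; "gripper_width": opening from 0.0 (shut) to 1.0 (fully open).
Only numpy, scipy, OpenCV 4.12 (cv2) and the standard library are available. Lean on these libraries where they do the work, as an engineer would, in place of code of your own. Each camera call takes 0.05 s, during which the arm holds its last target.

## Task

Swing the vacuum trap's hinged clamp bar down across the lid until its end rests in the forked catch over the threaded boss. Then start the bar's T-handled screw without cross-threading it: turn it backward (anticlockwise from above) until you feel it drop into the start of the thread, turn it forward (clockwise) one full turn from there, and do not tighten it further. Finish holding the T-handle in the gripper, with the screw started and the bar shut, and leave the other things on the bench where they are.

Things in the scene. Friction and masses are not known exactly. Their poses are not given: they have to be found in the camera images.
- trap: Stainless vacuum trap bolted to the bench: upright can 110 mm across, aluminium lid 124 mm across, lid top 96 mm high with a dome to 100 mm. Origin: centre of its underside, on the bench. Its x axis points from the can to the threaded boss, away from the bar's hinge. Blanked pipe stubs stick out along +y and -y to 93 mm from its axis, 50 mm high.
- boss (a point): Centre of the top of the threaded boss, on the screw hole's upright axis: 75 mm from the trap's axis along its x, 100 mm above the bench. Boss 36 mm across; two catch cheeks, 36 mm apart, stand either side along y, tops 108 mm high. The shut bar lies between them.
- hinge (a point): Middle of the clamp bar's hinge axis, which lies along the trap's y, at x = -72 mm from the trap's axis, 94 mm above the bench. Axes as the trap's.
- clamp_bar (a joint): Hinge of the clamp bar (rad): 0 = shut, level, in the catch; grows as the free end rises, at most 1.25. Stiff: it stays where it is left; pressing the tab down takes 1 to 7 N. The bar is a steel flat 24 mm wide, 8 mm thick, its centre plane 10 mm above the hinge axis, reaching 228 mm from it. The screw goes through 147 mm from the hinge; beyond 189 mm is a tab with a black rubber face, to push on.
- bar_tab (a point): Point on the top face of the bar's tab, mid-width, 210 mm from the hinge axis along the bar and 14 mm above it (shut: 108 mm above the bench). Its x axis points along the bar to the free end, z out of the top face.
- t_handle: Steel T-handle of the screw: cross bar 64 mm long (its x), 14 mm thick (y), 16 mm high (z), on a round neck 13 mm thick. Origin: centre of the cross bar, on the screw's axis. With the bar shut it is upright, origin 142 mm above the bench at screw_depth 0, lower by the depth. Until the thread takes it, it slides freely up and down in the bar; held up in a tight grip it cannot drop.
- screw_turn (a joint): Turn of screw and T-handle in the bar (rad): grows clockwise seen from above (forward, tightening), shrinks turning backward. Light (0.015 N m) and stays where it is left. Right-hand thread, one start, pitch 4 mm a turn. Its start is met between an eighth and half a turn backward from where the screw stands at first.
- screw_depth (a joint): Slide of the screw in the bar (m): grows going down, limits -0.008 and 0.008. It weighs 0.28 kg and falls by itself; with the bar open it hangs near 0.008. With the bar shut its end first rides on top of the thread between -0.002 and -0.004, rising as it is turned backward; past the start it drops 4 mm, from about -0.004 to 0. Then each forward turn takes it 4 mm deeper.
- reagent_bottle: Amber bottle, 64 mm across, 150 mm high, loose: leave alone. Origin: centre of its underside.
- beaker: Clear glass beaker, 74 mm across the rim, 90 mm high, loose: leave alone. Origin: centre of its underside.
- cork_ring: Cork ring for round flasks, 96 mm across, 30 mm high, loose: leave alone. Origin: centre of its underside.
- spanner: Open-ended spanner, 150 mm long, lying flat, loose: leave alone. Origin: its underside, mid-length.

How it is judged (in metres and radians):
On the way, in this order (a step that is already met when the one before it is completed fails the run):
1. the clamp bar is shut and rests in the catch (value of joint clamp_bar below 0.02 rad), for 0.2 s.
2. the screw has been turned back past the start of the thread and has dropped on to it, the bar still shut (value of joint screw_turn below 0.6 rad and height (world z) of t_handle between 0.1408 and 0.1436 m and value of joint clamp_bar below 0.02 rad), for 0.1 s.
At the end, for the whole second after the job is handed in: The clamp bar is shut (within 0.02 rad), the screw stands one turn in the thread (handle centre 136.7 to 139.2 mm above the bench; it dropped to 142 mm: 0.7 to 1.3 turns), it is not turning, and the fingers hold the T-handle with over 4 N through the last second (value of joint clamp_bar below 0.02 rad and height (world z) of t_handle between 0.1367 and 0.1392 m and contact force between the fingers and t_handle above 4 N and velocity of joint screw_turn between -0.1 and 0.1 rad/s); the arm keeps its last pose, push and grip.
It fails at once if the bottle is moved more than 25 mm (distance of reagent_bottle from where it was at the start of the episode above 0.025 m).
It fails at once if the beaker is moved more than 25 mm (distance of beaker from where it was at the start of the episode above 0.025 m).
It fails at once if the cork ring is moved more than 25 mm (distance of cork_ring from where it was at the start of the episode above 0.025 m).
It fails at once if the spanner is moved more than 25 mm (distance of spanner from where it was at the start of the episode above 0.025 m).
It also fails if it takes over 72 s, if anything falls off the work surface, if the arm or the gripper's body presses on something with over 40 N, if the wrist force passes 120 N, or if a joint passes its speed limit or range.

## Working session

There is one attempt and no reset: what is moved stays moved. The work goes in short steps, each a Python script; the robot and the scene stay as the last script left them, time stands still between calls to the robot, and variables do not carry over. Pictures are saved under pics/ and viewed, and the job is handed in when it is done.

```bash
mkdir -p pics
python3 - <<'E'
from cell import arm
import cv2,numpy as np
for n in ("scene","top","wrist"):
    p,d=arm.snapshot(n); cv2.imwrite(f"pics/{n}0.png",p[:,:,::-1]); np.save(f"pics/{n}0d.npy",d)
    m=arm.camera_model(n); print(n,{k:np.round(v,3).tolist() for k,v in m.items()})
    for o in ("trap","clamp_bar","t_handle","bar_tab","reagent_bottle","beaker","cork_ring","spanner"):
        if n=="wrist": continue
        r=arm.outline_of(n,o); print(o,[(round(x["confidence"],2),x["point"],int(x["mask"].sum())) for x in r][:2])
print(arm.get_obs())
E
```

```text
scene {'K': [[412.329, 0.0, 326.007], [0.0, 412.329, 195.66], [0.0, 0.0, 1.0]], 'R': [[-0.447, 0.895, 0.001], [0.49, 0.246, -0.837], [-0.749, -0.373, -0.548]], 't': [237.147, -174.579, 1622.645]}
trap [(0.67, [205.1, 323.5], 2882)]
clamp_bar [(0.88, [168.9, 321.7], 814)]
t_handle [(0.43, [235.9, 455.6], 1144)]
bar_tab [(0.86, [172.0, 322.6], 746)]
reagent_bottle [(0.72, [237.8, 457.4], 1070)]
beaker [(0.79, [284.7, 422.7], 1432), (0.31, [207.1, 324.5], 2856)]
cork_ring [(0.83, [181.1, 253.8], 508), (0.59, [156.2, 323.9], 155)]
spanner [(0.69, [230.0, 186.0], 319)]
top {'K': [[361.085, 0.0, 322.125], [0.0, 361.085, 196.145], [0.0, 0.0, 1.0]], 'R': [[-0.02, -1.0, 0.021], [-0.98, 0.015, -0.197], [0.197, -0.024, -0.98]], 't': [3.712, 576.553, 1027.693]}
trap [(0.58, [212.5, 327.3], 2160)]
clamp_bar [(0.76, [206.3, 329.4], 738)]
t_handle [(0.57, [206.8, 327.3], 156)]
bar_tab [(0.97, [210.0, 327.3], 685), (0.18, [224.3, 199.2], 609)]
reagent_bottle [(0.79, [223.5, 199.3], 560)]
beaker [(0.65, [158.8, 214.5], 680)]
cork_ring [(0.67, [238.6, 434.3], 679)]
spanner [(0.86, [151.7, 425.0], 358)
[... 309 characters left out ...]
-05,  1.57076891e+00]), 'joint_velocities': array([-2.14340594e-03,  6.99512031e-04,  6.21394482e-04,  3.65893939e-04,
        6.99538030e-05, -4.92669070e-06]), 'tau': array([ 1.06684111e-03, -5.39461076e+01,  3.40056396e+01,  1.35939146e-03,
        2.38784596e-04,  9.85420343e-06]), 'eef_pos': array([ 244.54395292, -547.91101811,  198.53236631]), 'orientation': array([[ 9.13166279e-01,  4.07587223e-01,  4.09813690e-05],
       [ 4.07587225e-01, -9.13166277e-01, -6.34010334e-05],
       [ 1.15813530e-05,  7.45991683e-05, -9.99999997e-01]]), 'force': array([ 0.64763319,  0.38488932, -0.4203934 ]), 'moment': array([-0.04204463, -0.00361706, -0.01194216]), 'gripper_width': 0.9957217280155252}
```

Run:
```python
import cv2
a=cv2.imread("pics/scene0.png");b=cv2.imread("pics/top0.png")
cv2.imwrite("pics/s1.png",cv2.resize(a[110:310,150:490],None,fx=2.35,fy=2.35,interpolation=cv2.INTER_CUBIC))
cv2.imwrite("pics/t1.png",cv2.resize(b[110:310,150:490],None,fx=2.35,fy=2.35,interpolation=cv2.INTER_CUBIC))
```

```text
(no output)
```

View pics/s1.png

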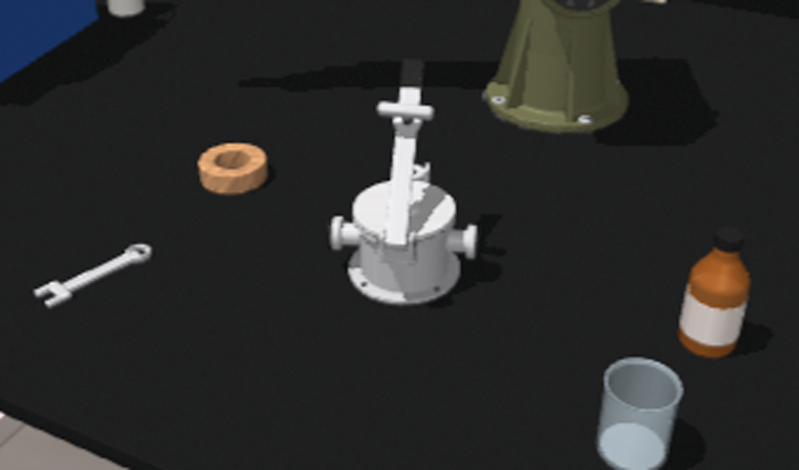

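View pics/t1.png

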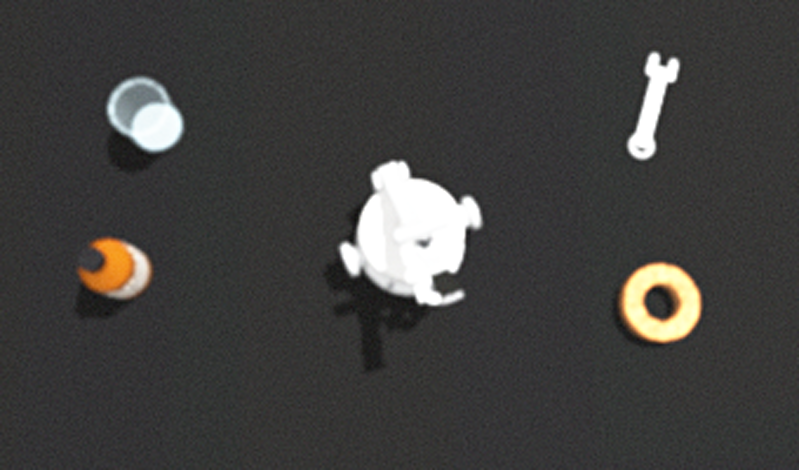

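The bar stands steeply open with its hinge on the far side from the robot, so the boss faces the robot. The neighbouring objects are well clear. Next I'll localise the trap from depth.

```bash
cat > h.py <<'E'
import numpy as np,cv2
def cloud(d,m):
    K,R,t=m["K"],m["R"],m["t"]
    v,u=np.mgrid[:d.shape[0],:d.shape[1]]
    c=np.stack([(u-K[0,2])/K[0,0]*d,(v-K[1,2])/K[1,1]*d,d],-1)
    return (c-t)@R   # R^T(c-t)
E
python3 - <<'E'
from cell import arm
from h import *
from scipy.optimize import least_squares
for n in ("top","scene"):
    d=np.load(f"pics/{n}0d.npy"); X=cloud(d,arm.camera_model(n))
    ok=(d>0)
    # bench height check
    P=X[ok]; 
    r0=[ (205,325)] 
    S=P[(P[:,2]>15)&(np.abs(P[:,2])<400)]
    c=X[205,325] if n=="scene" else X[200,320]
    print(n,"seed",c, "bench",np.median(P[np.abs(P[:,2])<30][:,2]))
    S=S[np.hypot(*(S[:,:2]-c[:2]).T)<200]
    np.save(f"pics/{n}S.npy",S)
    for a in range(20,320,15):
        q=S[(S[:,2]>=a)&(S[:,2]<a+15)]
        if len(q): print(a,len(q),q.mean(0).round(0),q.min(0).round(0),q.max(0).round(0))
E
```

```text
top seed [546.69988127   1.88051275 152.95796011] bench 0.2644274287868017
20 1 [549. -92.  34.] [549. -92.  34.] [549. -92.  34.]
35 2 [521. -24.  48.] [497. -93.  46.] [544.  46.  49.]
50 134 [529.  -7.  60.] [ 485. -105.   50.] [583.  78.  65.]
65 103 [531. -12.  69.] [ 446. -101.   65.] [591.  78.  80.]
80 346 [531.  -6.  93.] [451. -74.  80.] [600.  48.  95.]
95 729 [533.  -9.  98.] [447. -74.  95.] [616.  47. 109.]
110 48 [586.   7. 117.] [449. -22. 110.] [605.  20. 125.]
125 48 [576.   3. 133.] [563. -13. 125.] [586.  15. 140.]
140 57 [558.  -4. 147.] [542. -17. 140.] [571.   7. 155.]
155 53 [540. -11. 163.] [528. -22. 155.] [552.   2. 170.]
170 2 [533. -22. 171.] [532. -24. 171.] [535. -19. 171.]
185 53 [499. -25. 195.] [486. -43. 187.] [513. -12. 200.]
200 93 [490. -29. 208.] [473. -44. 200.] [514.   9. 215.]
215 245 [499. -26. 222.] [449. -53. 215.] [531.  11. 230.]
230 86 [446. -46. 238.] [433. -58. 230.] [461. -32. 245.]
245 3 [443. -55. 246.] [442. -58. 245.] [444. -51. 247.]
scene seed [562.89381641  12.86358615  93.45398309] bench -0.3057369892196121
20 147 [574.  10. 
[... 152 characters left out ...]
5.]
65 170 [573.   9.  71.] [495. -95.  65.] [616.  81.  80.]
80 409 [553.  -1.  91.] [451. -71.  80.] [620.  52.  95.]
95 497 [545.  -2.  98.] [449. -70.  95.] [619.  50. 110.]
110 76 [594.  11. 118.] [580.  -1. 110.] [607.  25. 125.]
125 78 [576.   5. 132.] [558.  -9. 125.] [589.  19. 140.]
140 72 [557.  -2. 148.] [541. -16. 141.] [570.  11. 155.]
155 77 [539.  -9. 162.] [523. -25. 155.] [554.   4. 170.]
170 67 [521. -15. 178.] [507. -29. 170.] [535.  -1. 185.]
185 62 [506. -21. 191.] [494. -38. 185.] [517.  -8. 199.]
200 75 [502. -20. 211.] [460. -45. 202.] [530.  13. 215.]
215 170 [498. -25. 221.] [453. -50. 215.] [533.  13. 230.]
230 64 [449. -42. 237.] [433. -57. 230.] [461. -29. 244.]
```

Run:
```python
from h import *
from scipy.optimize import least_squares
for n in ("top","scene"):
    S=np.load(f"pics/{n}S.npy")
    # lid top level: convex hull boundary of disc points
    q=S[(S[:,2]>90)&(S[:,2]<101)]; 
    q=q[np.hypot(q[:,0]-535,q[:,1]+9)<70]
    # outline: per-angle max radius, disc fit with robust
    def circ(q,c):
        for _ in range(20):
            a=np.arctan2(*(q[:,:2]-c).T[::-1]); r=np.hypot(*(q[:,:2]-c).T)
            k=(a/(2*np.pi)*36).astype(int)%36
            e=[q[k==i][r[k==i].argmax(),:2] for i in range(36) if (k==i).sum()>0 and 50<r[k==i].max()<66]
            e=np.array(e)
            s=least_squares(lambda p:np.hypot(*(e-p[:2]).T)-p[2],[*c,62],loss="soft_l1"); c=s.x[:2]
        return s.x,len(e)
    print(n,circ(q,np.array([535.,-9.])))
    b=S[(S[:,2]>112)&(S[:,2]<185)]; b=b[np.abs((b[:,0]-535)*0.35-(b[:,1]+9)*0.94)<25]
    bb=S[(S[:,2]>232)]; 
    B=np.vstack([b,bb]); m=B.mean(0); w=np.linalg.svd(B-m)[2][0]; w*=-np.sign(w[0])
    print("bar",m,w,"yaw",np.arctan2(w[1],w[0]),"ang",np.arcsin(w[2]),"tab end",(( B-m)@w).max()*w+m)
    m=b.mean(0); w2=np.linalg.svd(b-m)[2][0]; w2*=-np.sign(w2[0]);print("low",m,np.arctan2(w2[1],w2[0]),np.arcsin(w2[2]))
    yaw=np.arctan2(w[1],w[0]); c=np.array([534,-9])
    ex=np.array([np.cos(yaw),np.sin(yaw)]); ey=np.array([-ex[1],ex[0]])
    L=(S[:,:2]-c)@np.stack([ex,ey],1)
    for s in (1,-1):
        k=(s*L[:,1]>70)&(S[:,2]<75); print("stub",s,L[k].mean(0),L[k].min(0),L[k].max(0),S[k,:2].mean(0))
    k=(S[:,2]>203)&(S[:,2]<232); T=S[k]; u=(T-m)@w; 
    T=T[T[:,2]>203]; mm=T.mean(0); w3=np.linalg.svd(T-mm)[2]; print("handle",mm,w3[0],T.shape)
```

```text
top (array([533.81668343, -13.38901573,  61.21593371]), 27)
bar [530.14879656 -14.45769485 169.96683527] [-0.74680199 -0.27461283  0.60570173] yaw -2.789221083865594 ang 0.650647481734401 tab end [438.2907947  -48.23557232 244.46924881]
low [564.46885842  -1.79015288 142.11287092] -2.8035695234908253 0.6529512427641093
stub 1 [ 3.44483899 84.55151299] [-17.28022704  70.67365746] [21.68063354 96.72993678] [559.94763227 -89.54530182]
stub -1 [  3.92522953 -80.01123204] [-17.39205901 -88.50578286] [ 22.82680431 -70.69088371] [502.7021021   64.74039779]
handle [495.8428545  -27.04668585 218.94471634] [-0.92571058 -0.37779977  0.01809033] (333, 3)
scene (array([535.6363055 , -10.06985226,  61.66479603]), 28)
bar [542.53475244  -7.5936322  159.75273926] [-0.74223334 -0.27098535  0.61290831] yaw -2.7915343645933977 ang 0.6597360535765722 tab end [440.32375283 -44.91031132 244.15472959]
low [557.16061168  -2.26222383 147.60201513] -2.7903316406511736 0.6534105066516643
stub 1 [-11.82459864  82.57108015] [-24.45987717  70.16347775] [13.04315652 94.81991879] [573.42543243 -82.50809267]
stub -1 [-10.84346115 -81.49003523] [-22.79423612 -90.91366438] [ 10.29077069 -70.27371032] [516.23861841  71.26667936]
handle [497.98264542 -24.07648228 218.51203302] [ 0.92315856  0.37651175 -0.07757048] (251, 3)
```

```bash
cat >> h.py <<'E'
C=np.array([534.7,-11.5]); YAW=-2.791
EX=np.array([np.cos(YAW),np.sin(YAW)]); EY=np.array([-EX[1],EX[0]])
def W(x,y,z): return np.array([*(C+x*EX+y*EY),z])
def Rdown(psi): # tool x in world at angle psi, z down
    x=np.array([np.cos(psi),np.sin(psi),0]); z=np.array([0,0,-1.]); return np.stack([x,np.cross(z,x),z],1)
E
python3 - <<'E'
from cell import arm
from h import *
best=None
for psi in (YAW,YAW+np.pi):
    q=arm.inverse_kinematics(W(90,0,250),Rdown(psi)); q2=arm.inverse_kinematics(W(138,0,108),Rdown(psi)); print(psi,q,q2)
    q=q.round(3)
    if best is None or abs(q[5])<abs(best[1][5]): best=(psi,q)
R=Rdown(best[0])
def pos(th,lift=0):
    h=-72+203*np.cos(th)-14*np.sin(th); u=h+11+72   # horizontal dist from hinge of contact edge
    # top plane: u=r cos-14 sin, z=r sin+14cos
    r=(u+14*np.sin(th))/np.cos(th)
    return W(h,0,94+r*np.sin(th)+14*np.cos(th)+lift)
arm.move_gripper(0.0,40)
p=pos(.655,40)
arm.goto(p,R); print(arm.get_obs()["force"])
print("touch",arm.servo_line(pos(.655,-15),feed=40,f_stop=2)); o=arm.get_obs(); print(o["t"],o["eef_pos"],pos(.655),o["force"])
for th in np.linspace(.58,0.03,9):
    arm.servo_line(pos(th),feed=60); f=arm.get_obs()["force"]; print(round(th,2),f.round(1))
print(arm.servo_line(pos(0,-6),feed=15,f_stop=18)); o=arm.get_obs(); print(o["t"],o["eef_pos"],o["force"])
p,d=arm.snapshot("scene"); cv2.imwrite("pics/s2.png",cv2.resize(p[:,:,::-1][110:310,150:490],None,fx=2.35,fy=2.35));
E
```

```text
-2.791 [-0.09393262  0.016817   -0.28452722  1.26945211  0.         -0.44452527] [-0.14437839  0.01816055 -0.61680475  0.93583103  0.         -0.49497104]
0.3505926535897932 [-0.09393262  0.016817   -0.28452722  1.26945211  0.          2.69706738] [-0.14437839  0.01816055 -0.61680475  0.93583103  0.          2.64662161]
[ 1.20121286 -0.63554275 -0.0296525 ]
touch False
5.25 [459.32741856 -39.17346782 222.4676453 ] [459.13396626 -39.13451837 237.21136273] [-1.07754261  0.4963208  -0.50067465]
0.58 [ 0.5 -1.1  0.1]
0.51 [-0.6 -0.1  0.3]
0.44 [ 1.5  0.7 -0.7]
0.37 [0.1 0.4 0.1]
0.3 [ 0.2 -0.2  0.3]
0.24 [0.4 1.  0.8]
0.17 [-0.3 -0.4 -0. ]
0.1 [ 0.3  0.2 -0.4]
0.03 [-0.3  0.1  0.2]
False
9.7167 [411.8387622  -56.37894441 101.99438912] [ 0.16817175 -0.47346052  0.42978911]
```

View pics/s2.png

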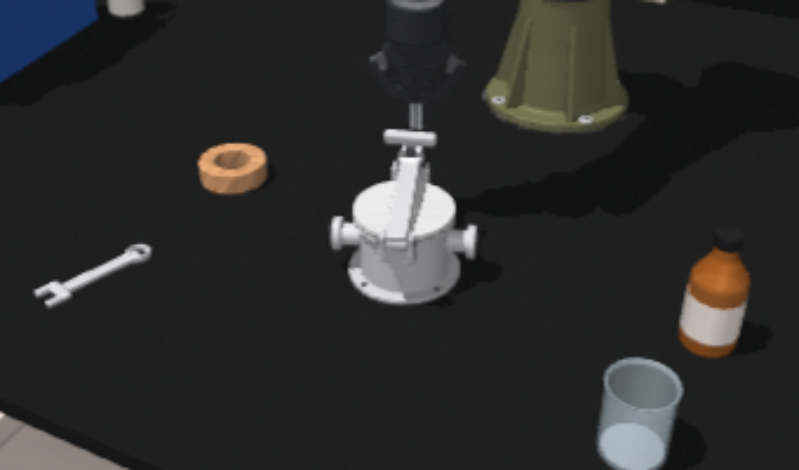

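The bar moved, but no force shows and the TCP is at z = 102. I'll measure the bar before going further.

Run:
```python
from cell import arm
from h import *
print(arm.get_obs()["gripper_width"])
for n in ("scene","top"):
    p,d=arm.snapshot(n); X=cloud(d,arm.camera_model(n)); ok=d>0
    P=X[ok]; L=(P[:,:2]-C)@np.stack([EX,EY],1)
    for a in range(-80,180,10):
        k=(L[:,0]>=a)&(L[:,0]<a+10)&(np.abs(L[:,1])<9)&(P[:,2]>20)
        z=P[k,2]
        if len(z): print(n,a,len(z),np.percentile(z,[0,25,50,75,100]).round(0))
    r0=(120,280) if n=="scene" else (150,260)
    cv2.imwrite(f"pics/{n}3.png",cv2.resize(p[:,:,::-1][r0[0]:r0[0]+100,r0[1]:r0[1]+130],None,fx=6,fy=6,interpolation=cv2.INTER_CUBIC))
p,d=arm.snapshot("wrist");cv2.imwrite("pics/w3.png",p[:,:,::-1])
```

```text
0.0007324903850545644
scene -80 65 [ 64.  74.  83. 106. 110.]
scene -70 18 [106. 108. 109. 110. 111.]
scene -60 63 [ 21.  30.  39.  48. 112.]
scene -50 18 [109. 110. 110. 111. 113.]
scene -40 16 [110. 111. 112. 113. 115.]
scene -30 18 [111. 113. 114. 115. 117.]
scene -20 15 [113. 115. 115. 117. 118.]
scene -10 10 [114. 115. 115. 116. 117.]
scene 0 19 [115. 116. 118. 119. 120.]
scene 10 11 [115. 118. 118. 119. 122.]
scene 20 16 [118. 119. 120. 120. 122.]
scene 30 11 [120. 120. 121. 122. 126.]
scene 40 12 [120. 122. 123. 123. 126.]
scene 50 20 [121. 123. 124. 150. 158.]
scene 60 61 [123. 130. 143. 156. 596.]
scene 70 135 [125. 457. 472. 499. 598.]
scene 80 304 [124. 475. 513. 540. 597.]
scene 90 441 [261. 324. 374. 420. 578.]
scene 100 24 [212. 309. 312. 316. 404.]
scene 110 99 [138. 171. 204. 225. 250.]
scene 120 97 [133. 154. 178. 224. 249.]
scene 130 6 [171. 175. 179. 182. 186.]
scene 140 1 [187. 187. 187. 187. 187.]
top -80 18 [104. 107. 107. 109. 112.]
top -70 19 [105. 107. 109. 110. 111.]
top -60 21 [105. 109. 110. 111. 115.]
top -50 21 [108. 110. 111. 113. 116.]
top -40 22 [109. 112. 113. 114. 115.]
top -30 22 [111. 113. 115. 116. 117.]
top -20 22 [112. 114. 115. 117. 119.]
top -10 20 [113. 116. 117. 118. 120.]
top 0 21 [116. 117. 117. 118. 122.]
top 10 23 [115. 118. 119. 120. 122.]
top 20 22 [116. 120. 121. 121. 123.]
top 30 23 [ 99. 120. 121. 123. 124.]
top 40 15 [120. 123. 124. 125. 128.]
top 50 9 [ 97. 123. 124. 125. 127.]
top 70 8 [610. 616. 619. 623. 624.]
top 80 40 [606. 618. 623. 626. 632.]
top 90 78 [621. 629. 632. 634. 639.]
top 100 88 [633. 637. 638. 640. 642.]
top 110 95 [638. 641. 642. 643. 645.]
top 120 101 [642. 644. 644. 645. 646.]
top 130 102 [642. 644. 645. 645. 647.]
top 140 94 [641. 643. 644. 657. 660.]
top 150 104 [642. 658. 659. 660. 663.]
top 160 104 [657. 659. 660. 661. 665.]
top 170 104 [652. 657. 662. 665. 669.]
```

View pics/scene3.png

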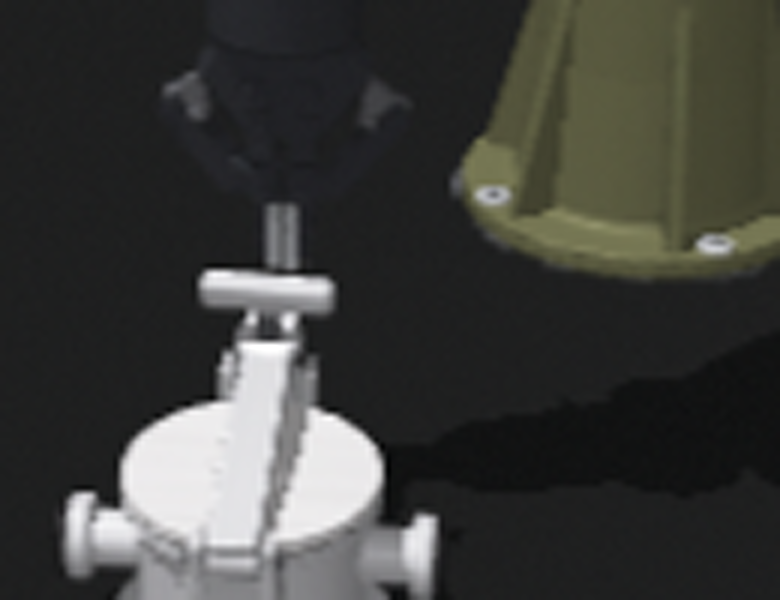

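View pics/w3.png

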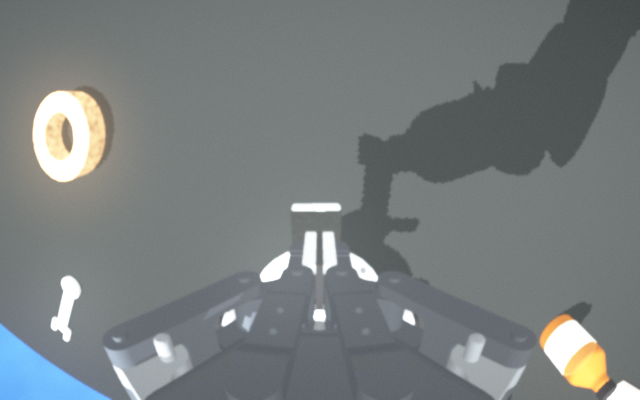

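```bash
cat >> h.py <<'E'
def fish(m,X):
    c=np.atleast_2d(X)@m["R"].T+m["t"]; rho=np.hypot(c[:,0],c[:,1]); a=np.arctan2(rho,c[:,2]); s=m["K"][0,0]*a/np.maximum(rho,1e-9)
    return np.stack([m["K"][0,2]+c[:,0]*s,m["K"][1,2]+c[:,1]*s],1),c[:,2]
def fcloud(d,m):
    v,u=np.mgrid[:d.shape[0],:d.shape[1]]; x=(u-m["K"][0,2])/m["K"][0,0]; y=(v-m["K"][1,2])/m["K"][0,0]
    a=np.hypot(x,y); k=np.where(a>1e-6,np.tan(a)/np.maximum(a,1e-6),1.)
    c=np.stack([x*k*d,y*k*d,d],-1); return (c-m["t"])@m["R"]
E
python3 - <<'E'
from cell import arm
from h import *
o=arm.get_obs(); m=arm.camera_model("wrist"); p,d=arm.snapshot("wrist")
print(o["t"],o["eef_pos"],"tip px",fish(m,o["eef_pos"]), "camera at",-m["R"].T@m["t"])
X=fcloud(d,m)
for v,u in [(207,315),(212,315),(225,315),(240,315),(236,308),(260,310),(280,308),(240,332),(225,298),(265,275),(100,300)]:
    x=X[v,u]; l=(x[:2]-C)@np.stack([EX,EY],1); print(v,u,d[v,u].round(0),x.round(0),"trap",l.round(0))
cv2.imwrite("pics/w4.png",cv2.resize(p[190:310,230:410,::-1],None,fx=4,fy=4,interpolation=cv2.INTER_CUBIC))
E
```

```text
9.9167 [411.76062433 -56.44640774 102.01824231] tip px (array([[319.10429329, 222.37079754]]), array([187.15402097])) camera at [348.77828776 -79.38533049 277.56803977]
207 315 151.0 [394. -65. 133.] trap [151.   2.]
212 315 149.0 [395. -65. 137.] trap [150.   2.]
225 315 153.0 [402. -62. 135.] trap [142.   2.]
240 315 139.0 [403. -61. 149.] trap [140.   2.]
236 308 143.0 [405. -65. 145.] trap [140.   5.]
260 310 121.0 [404. -63. 169.] trap [140.   4.]
280 308 104.0 [403. -64. 186.] trap [141.   4.]
240 332 141.0 [402. -54. 147.] trap [140.  -6.]
225 298 151.0 [404. -70. 136.] trap [142.  10.]
265 275 302.0 [505. -69.   6.] trap [48. 44.]
100 300 265.0 [347. -98.   0.] trap [206.  17.]
```

View pics/w4.png

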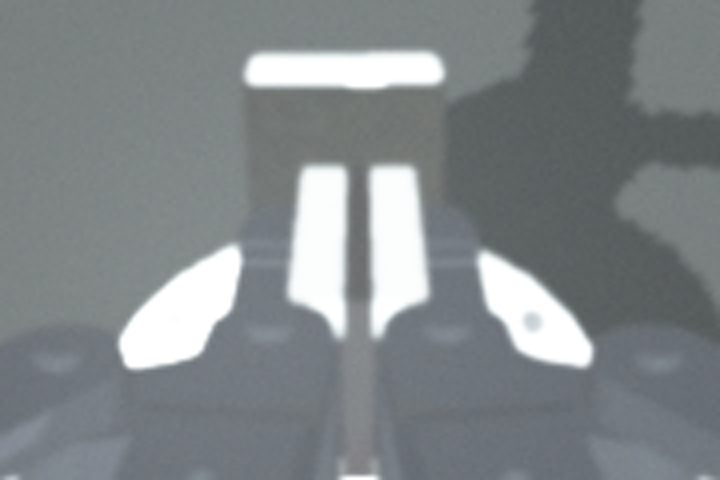

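Run:
```python
from cell import arm
from h import *
m=arm.camera_model("wrist"); p,d=arm.snapshot("wrist"); X=fcloud(d,m)
for z in (186,169,149,140,136,130,120,102): print(z,fish(m,W(140.5,4,z))[0].round(1))
for v in range(222,250,2):
    x=X[v,309]; print(v,x.round(0),((x[:2]-C)@EX).round(1))
```

```text
186 [[307.3 282.9]]
169 [[308.8 260.1]]
149 [[310.2 239.5]]
140 [[310.7 231.9]]
136 [[310.9 228.8]]
130 [[311.2 224.4]]
120 [[311.7 217.7]]
102 [[312.4 207.3]]
222 [401. -66. 135.] 143.8
224 [402. -65. 136.] 142.9
226 [403. -65. 136.] 141.9
228 [404. -65. 136.] 140.9
230 [405. -64. 137.] 140.4
232 [407. -64. 135.] 138.2
234 [404. -64. 143.] 140.5
236 [405. -64. 144.] 140.2
238 [404. -64. 148.] 140.7
240 [404. -64. 149.] 140.4
242 [404. -64. 152.] 140.5
244 [404. -64. 154.] 140.5
246 [404. -64. 156.] 140.6
248 [405. -64. 157.] 140.2
```

```bash
cat >> h.py <<'E'
def barangle(arm,n="top"):
    p,d=arm.snapshot(n); X=cloud(d,arm.camera_model(n)); P=X[d>0]
    L=(P[:,:2]-C)@np.stack([EX,EY],1)
    k=(L[:,0]>-60)&(L[:,0]<45)&(np.abs(L[:,1])<8)&(P[:,2]>101)&(P[:,2]<200)
    a,b=np.polyfit(L[k,0],P[k,2],1); return a,b,k.sum()
E
python3 - <<'E'
from cell import arm
from h import *
print(barangle(arm),barangle(arm,"scene"))
o=arm.get_obs();p=o["eef_pos"]; print(o["force"],o["moment"])
print(arm.servo_line(p-[0,0,12],feed=20,f_stop=12)); o=arm.get_obs(); print(o["t"],o["eef_pos"],o["force"],o["moment"])
print(barangle(arm),barangle(arm,"scene"))
p,d=arm.snapshot("wrist"); cv2.imwrite("pics/w5.png",cv2.resize(p[190:310,230:410,::-1],None,fx=4,fy=4,interpolation=cv2.INTER_CUBIC))
E
```

```text
(np.float64(0.12311496032919833), np.float64(117.4640645341641), np.int64(200)) (np.float64(0.12938257443853185), np.float64(116.73378308022714), np.int64(138))
[ 0.13645898 -0.37972274 -0.08584445] [-0.01720677  0.03670883 -0.025857  ]
False
10.8667 [411.85652401 -56.30279247  89.92521459] [0.86530746 0.04465581 0.27043031] [-0.0035752   0.02954167  0.02505441]
(np.float64(0.06379205141822503), np.float64(113.1190538153325), np.int64(198)) (np.float64(0.06816581712219204), np.float64(112.56205482698834), np.int64(125))
```

View pics/w5.png

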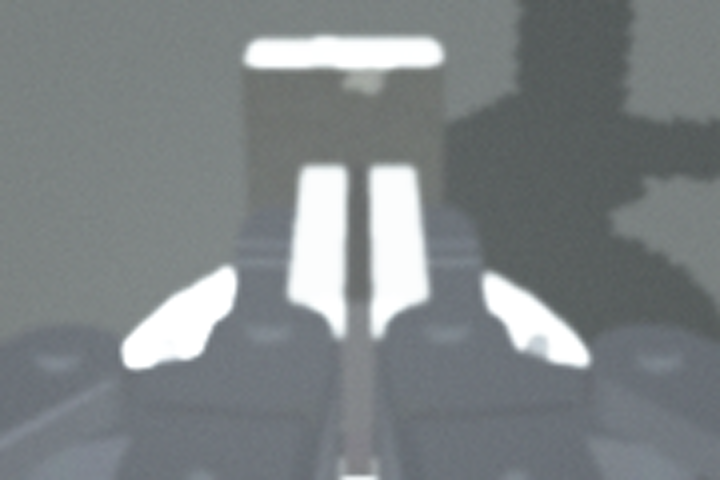

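Run:
```python
from cell import arm
from h import *
o=arm.get_obs();p=o["eef_pos"]
print(arm.servo_line(p-[0,0,25],feed=15,f_stop=12)); o=arm.get_obs(); print(o["t"],o["eef_pos"],o["force"],o["moment"])
print(barangle(arm),barangle(arm,"scene"))
p,d=arm.snapshot("wrist"); cv2.imwrite("pics/w6.png",p[:,:,::-1])
p,d=arm.snapshot("scene"); cv2.imwrite("pics/s6.png",cv2.resize(p[120:220,280:410,::-1],None,fx=6,fy=6,interpolation=cv2.INTER_CUBIC))
```

```text
True
12.0417 [411.61445798 -56.54478461  75.14350968] [-2.4744526   0.40497865  7.65248815] [0.01942438 0.39142387 0.00113418]
(np.float64(-0.001857723561477026), np.float64(108.08390974395539), np.int64(198)) (np.float64(-0.009783553235511895), np.float64(107.66224111678748), np.int64(116))
```

View pics/s6.png

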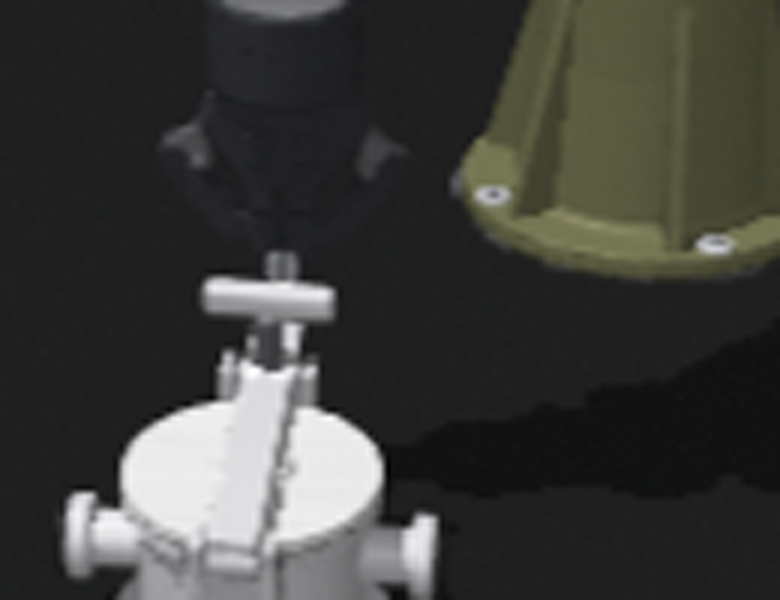

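View pics/w6.png

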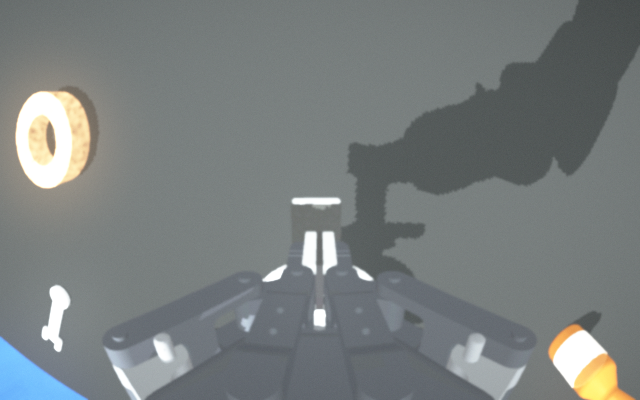

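The bar is level (top face at 108 mm). Contact came at a reported TCP z of 75, so the fingertips sit about 33 mm behind the stated TCP. I'll lift off and measure the fingertips and the handle.

Run:
```python
from cell import arm
from h import *
o=arm.get_obs();p=o["eef_pos"]
arm.dwell(.2)
arm.servo_line(p+[0,0,100],feed=150)
o=arm.get_obs(); print(o["t"],o["eef_pos"],o["force"],barangle(arm),barangle(arm,"scene"))
for n in ("scene","top"):
    p,d=arm.snapshot(n); m=arm.camera_model(n); X=cloud(d,m); np.save(f"pics/{n}7X.npy",X)
    k=(X[...,2]>128)&(X[...,2]<170)&(d>0); l=(X[...,:2]-C)@np.stack([EX,EY],1)
    k&=(np.hypot(l[...,0]-75,l[...,1])<45)
    Q=X[k]; mm=Q.mean(0); w=np.linalg.svd(Q-mm)[2]; LL=l[k]
    print(n,k.sum(),mm,"trap",LL.mean(0),LL.min(0),LL.max(0),w[0],"trapdir",w[0][:2]@EX,w[0][:2]@EY,"z",np.percentile(Q[:,2],[5,50,75,90,98]))
    cv2.imwrite(f"pics/{n}7.png",cv2.resize(p[130:240,270:400,::-1],None,fx=5,fy=5,interpolation=cv2.INTER_CUBIC))
m=arm.camera_model("wrist"); p,d=arm.snapshot("wrist"); X=fcloud(d,m); np.save("pics/w7X.npy",X); cv2.imwrite("pics/w7.png",p[:,:,::-1])
for v in range(215,262,3):
    print(v,X[v,309].round(0),X[v,331].round(0))
print(fish(m,o["eef_pos"]), fish(m,W(75,0,150)))
```

```text
13.2583 [411.14741907 -56.38438738 174.22106836] [ 0.09438555 -0.04026579 -1.08453286] (np.float64(-0.0002716249012362114), np.float64(108.4681455758945), np.int64(204)) (np.float64(0.0019427109970478714), np.float64(107.84922131936108), np.int64(116))
scene 140 [468.76604279 -35.29247184 145.88242133] trap [70.0947811  -0.30015252] [ 63.22101033 -30.75130034] [83.9647598  31.96242334] [-0.31401439  0.94938682 -0.00772194] trapdir -0.031158459220960832 -0.9994846282102758 z [132.9170019  146.69627509 151.04948128 152.84043242 153.37196669]
top 39 [456.97222012 -18.44662269 151.2226241 ] trap [ 75.38539543 -20.17189846] [ 68.45629809 -30.10220553] [82.38179756 -6.8025638 ] [-0.56122377  0.81869297 -0.12153064] trapdir 0.24590038653857754 -0.9616461423131337 z [148.004333   151.1040984  152.37148476 154.15685852 155.79857099]
215 [431. -58. 108.] [425. -41. 108.]
218 [433. -57. 108.] [427. -40. 108.]
221 [436. -56. 107.] [429. -39. 109.]
224 [439. -55. 107.] [432. -38. 107.]
227 [441. -55. 109.] [435. -37. 108.]
230 [443. -54. 109.] [437. -36. 109.]
233 [404. -64. 212.] [400. -54. 212.]
236 [404. -64. 217.] [400. -54. 216.]
239 [404. -64. 219.] [401. -54. 219.]
242 [404. -64. 223.] [400. -55. 224.]
245 [404. -64. 227.] [400. -55. 227.]
248 [403. -64. 231.] [401. -55. 229.]
251 [404. -64. 232.] [401. -55. 232.]
254 [404. -63. 235.] [401. -55. 235.]
257 [403. -63. 239.] [400. -55. 239.]
260 [404. -63. 241.] [400. -55. 241.]
(array([[318.99721534, 222.86205827]]), array([187.14529318])) (array([[318.6496918 , 281.53261361]]), array([225.58123909]))
```

View pics/w7.png

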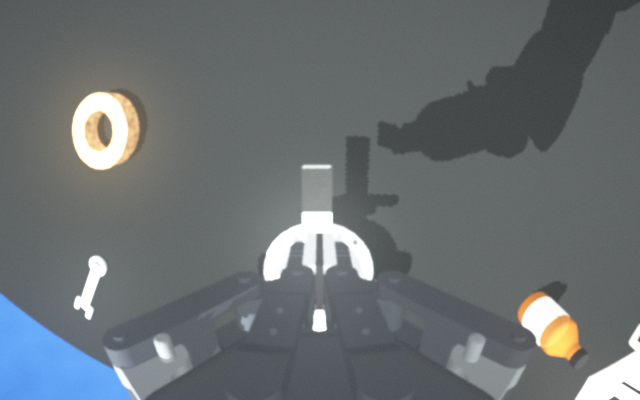

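View pics/top7.png

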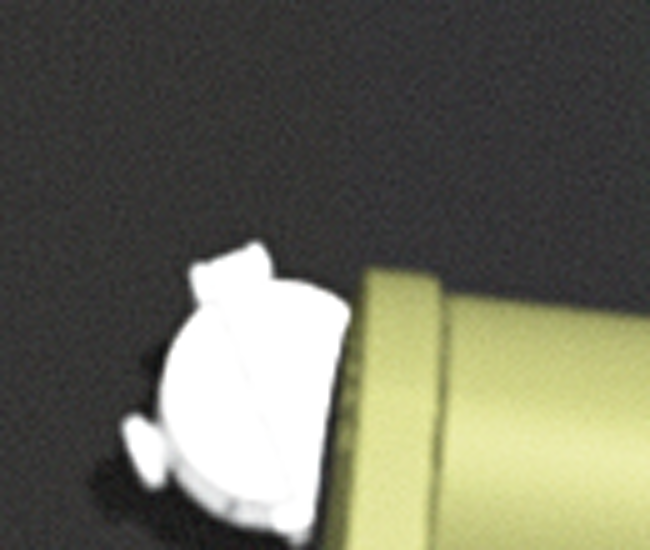

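Run:
```python
from cell import arm
from h import *
psi=YAW+np.pi/2+np.pi
arm.move_gripper(0.7,20)
arm.goto(W(75,0,165),Rdown(psi))
o=arm.get_obs(); print(o["t"],o["q"].round(3),o["eef_pos"],o["gripper_width"])
m=arm.camera_model("wrist"); p,d=arm.snapshot("wrist"); X=fcloud(d,m); cv2.imwrite("pics/w8.png",p[:,:,::-1])
l=(X[...,:2]-C)@np.stack([EX,EY],1); k=(d>0)&(X[...,2]>135)&(X[...,2]<165)&(np.hypot(l[...,0]-75,l[...,1])<50)
LL=l[k]; print(k.sum(),LL.mean(0),LL.min(0),LL.max(0),np.percentile(X[k][:,2],[5,50,95]),[fish(m,W(75,y,153))[0].round(0) for y in(-32,0,32)])
r=arm.outline_of("wrist","t_handle"); print([(x["confidence"],x["point"],x["mask"].sum()) for x in r])
p,d=arm.snapshot("scene");cv2.imwrite("pics/s8.png",cv2.resize(p[120:220,280:410,::-1],None,fx=6,fy=6,interpolation=cv2.INTER_CUBIC))
```

```text
15.55 [-0.08   0.08  -0.413  1.078 -0.     1.139] [464.17054258 -37.28038202 164.98579344] 0.699461041352964
1931 [73.02985752 -2.24744738] [ 65.16223004 -31.1504525 ] [80.38477833 31.95506542] [148.96954043 152.23252996 153.55266433] [array([[317., 169.]]), array([[317., 218.]]), array([[317., 262.]])]
[]
```

View pics/w8.png

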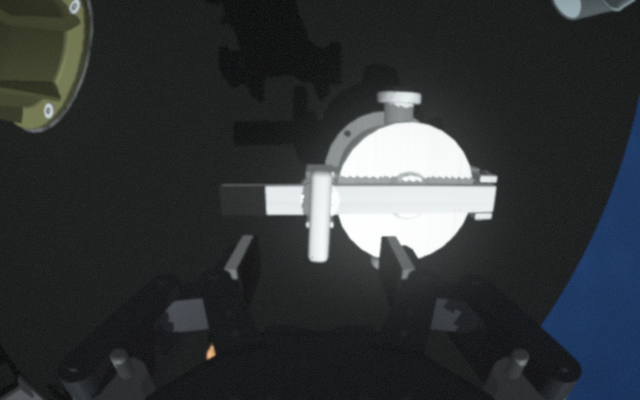

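View pics/s8.png

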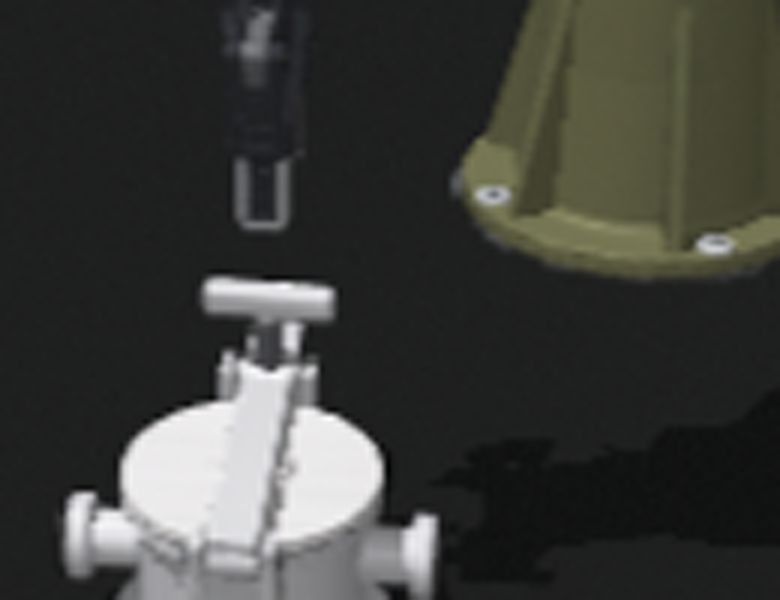

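Run:
```python
from cell import arm
from h import *
psi=YAW+np.pi/2+np.pi
print(arm.servo_line(W(74.5,0.3,89),feed=80,f_stop=8))
o=arm.get_obs(); print(o["t"],o["eef_pos"],o["force"])
arm.move_gripper(0.35); arm.move_gripper(0.0,20)
o=arm.get_obs(); print(o["t"],o["eef_pos"],o["force"],o["moment"],o["gripper_width"])
p,d=arm.snapshot("scene");cv2.imwrite("pics/s9.png",cv2.resize(p[120:220,280:410,::-1],None,fx=6,fy=6,interpolation=cv2.INTER_CUBIC))
p,d=arm.snapshot("wrist");cv2.imwrite("pics/w9.png",p[:,:,::-1])
```

```text
False
16.8 [465.33416722 -37.38187984  89.48679777] [0.1657639  0.2812868  0.39691266]
17.4667 [464.63606459 -37.60327153  89.02699136] [-2.04150642 -1.47108684  1.87692182] [-0.19724748  0.23408741 -0.01828062] 0.163694741377749
```

View pics/s9.png

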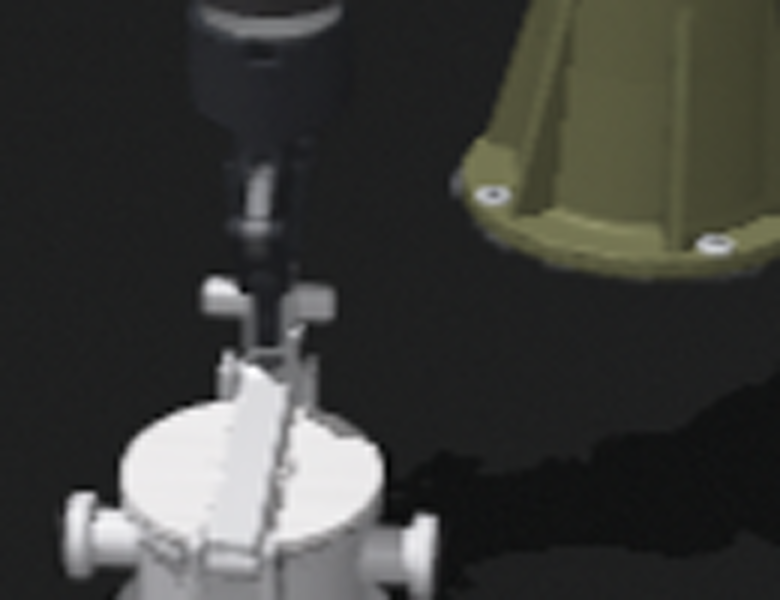

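View pics/w9.png

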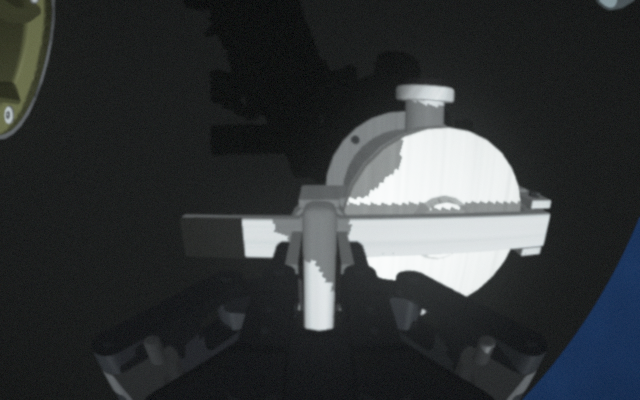

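```bash
cat >> h.py <<'E'
def handle_z(arm,psi,n="scene"):
    p,d=arm.snapshot(n); X=cloud(d,arm.camera_model(n)); P=X[d>0]
    l=P[:,:2]-W(75,0,0)[:2]; u=np.array([np.cos(psi),np.sin(psi)]); a=l@u; b=l@np.array([-u[1],u[0]])
    k=(np.abs(a)>15)&(np.abs(a)<34)&(np.abs(b)<11)&(P[:,2]>122)&(P[:,2]<165)
    if k.sum()<8: return None
    Q=P[k]; return np.round([k.sum(),Q[:,2].mean(),*np.percentile(Q[:,2],[10,75,90,97])],1).tolist()
E
python3 - <<'E'
from cell import arm
from h import *
psi=YAW+np.pi/2+np.pi
arm.servo_line(W(74.9,0.3,89),feed=20)
print(handle_z(arm,psi))
arm.move_gripper(0.163+0.024); arm.dwell(.2)
o=arm.get_obs(); q0=o["q"].copy(); print(q0.round(3),o["gripper_width"],o["force"],handle_z(arm,psi))
np.save("q0.npy",q0)
for i in range(1,6):
    q=q0.copy(); q[5]-=0.2*i; arm.move_j(q); o=arm.get_obs()
    print(round(0.2*i,2),round(o["t"],2),handle_z(arm,psi+0.2*i),handle_z(arm,psi+.2*i-.1),o["force"].round(1),o["moment"].round(2))
p,d=arm.snapshot("wrist");cv2.imwrite("pics/w10.png",p[:,:,::-1])
E
```

```text
[66.0, 147.3, 141.4, 151.3, 152.3, 153.2]
[-0.081  0.141 -0.529  0.901  0.     1.14 ] 0.18889122288485402 [-0.16120915 -0.4046743   0.63360665] [66.0, 147.4, 141.2, 151.1, 152.0, 153.0]
0.2 18.64 [60.0, 146.3, 139.9, 150.0, 151.9, 152.5] [67.0, 146.4, 139.9, 150.3, 152.3, 153.6] [-0.  -0.8  0.1] [-0.02  0.   -0.01]
0.4 19.05 [57.0, 146.0, 140.2, 150.5, 151.6, 152.8] [56.0, 146.0, 139.5, 150.2, 151.3, 152.1] [-0.2 -0.5  0.8] [0.02 0.06 0.05]
0.6 19.46 [54.0, 146.1, 139.5, 150.1, 152.7, 153.2] [46.0, 146.0, 140.2, 150.2, 151.6, 153.0] [ 0.1 -0.4 -0.3] [-0.09  0.13 -0.01]
0.8 19.87 [40.0, 146.8, 141.1, 151.3, 152.6, 153.2] [40.0, 146.6, 141.0, 150.6, 152.0, 152.9] [-2.2 -0.8  1.2] [-0.22  0.24 -0.06]
1.0 20.27 [37.0, 147.0, 140.9, 150.4, 151.6, 152.1] [38.0, 147.6, 141.1, 152.0, 153.4, 154.6] [-2.3 -1.   0.7] [-0.4   0.26  0.  ]
```

View pics/w10.png

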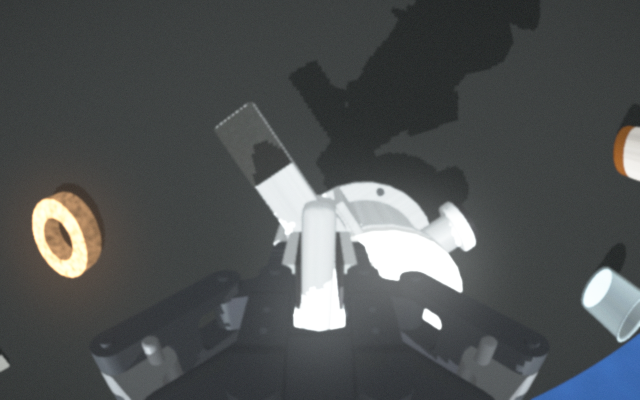

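Run:
```python
from cell import arm
from h import *
psi=YAW+np.pi/2+np.pi
o=arm.get_obs(); R=o["orientation"]; t=W(74.9,0.3,89)
for s in (0.6,1.2):
    arm.servo_line(t+s*np.array([-.92,-.4,0]),feed=20); f=[arm.get_obs() for _ in range(1)][0]; print(s,f["eef_pos"].round(2),f["force"].round(1),f["moment"].round(2))
jd=R[:,1]; print("jaw",jd)
for s in (1,-1):
    arm.servo_line(t+0.6*np.array([-.92,-.4,0])+s*jd*0.8,feed=20); f=arm.get_obs(); print(s,f["force"].round(1),f["moment"].round(2))
print(f["t"])
```

```text
0.6 [464.2  -37.51  89.06] [0.2 0.3 0.7] [-0.11  0.04 -0.02]
1.2 [463.42 -37.85  88.98] [-0.2  0.2 -0.7] [ 0.03 -0.   -0.02]
jaw [2.21359287e-01 9.75192314e-01 1.28702232e-04]
1 [-1.4 -2.2  0.4] [-0.33  0.25 -0.06]
-1 [0.1 1.  0.7] [ 0.03 -0.04  0.01]
21.425
```

Run:
```python
from cell import arm
from h import *
psi=YAW+np.pi/2+np.pi
cen=W(74.9,0.3,89)+0.9*np.array([-.92,-.4,0]); np.save("cen.npy",cen)
arm.servo_line(cen,feed=20)
q1=arm.get_obs()["q"].copy(); b0=1.0
for i in range(1,8):
    b=b0+0.15*i
    q=q1.copy(); q[5]-=0.15*i; arm.move_j(q); o=arm.get_obs()
    h=handle_z(arm,psi+b-.08); print(round(b,2),round(o["t"],2),h,o["force"].round(1),o["moment"].round(2))
    if h and h[1]<144.2: print("drop?"); break
p,d=arm.snapshot("scene");cv2.imwrite("pics/s11.png",cv2.resize(p[120:220,280:410,::-1],None,fx=6,fy=6,interpolation=cv2.INTER_CUBIC))
```

```text
1.15 21.94 [37.0, 147.3, 140.7, 151.4, 152.5, 153.9] [-0.6 -1.   0.4] [-0.12  0.03 -0.02]
1.3 22.26 [39.0, 148.6, 142.3, 152.0, 153.2, 153.7] [-0.5 -1.2  0.8] [-0.22  0.14 -0.01]
1.45 22.57 [36.0, 148.4, 141.1, 152.3, 153.4, 154.5] [ 0.4 -1.4  0.4] [-0.32  0.15 -0.02]
1.6 22.89 [37.0, 145.8, 137.9, 149.1, 149.9, 150.3] [-0.1 -1.4 -0.7] [-0.34 -0.1  -0.05]
1.75 23.21 [41.0, 145.7, 139.3, 149.2, 150.1, 151.0] [ 0.1 -1.6  0.3] [-0.38 -0.04 -0.05]
1.9 23.52 [43.0, 145.0, 136.8, 149.0, 150.3, 151.0] [ 0.4 -3.1 -0.5] [-0.54 -0.08  0.02]
2.05 23.84 [36.0, 144.6, 138.0, 148.7, 150.1, 150.3] [ 1.8 -1.8  0.7] [-0.51 -0.18  0.  ]
```

View pics/s11.png

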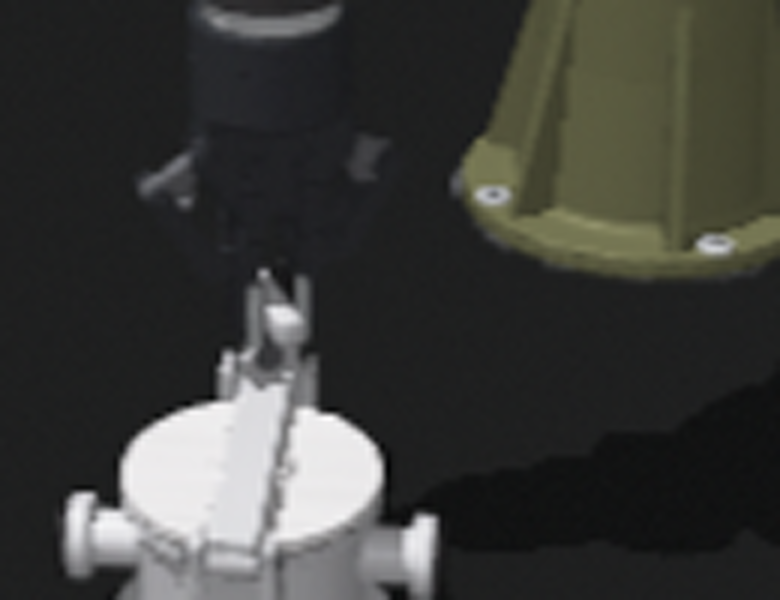

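It dropped at about 1.5 rad back: the handle top went from 154 to 150 mm, so its centre is near 142. Now forward with loose jaws so the thread can draw the screw down.

Run:
```python
from cell import arm
from h import *
psi=YAW+np.pi/2+np.pi
cen=np.load("cen.npy")+[0.3,-0.5,-1]; np.save("cen.npy",cen)
arm.servo_line(cen,feed=20); arm.dwell(.2)
o=arm.get_obs(); print(o["t"],o["force"].round(1),o["moment"].round(2),handle_z(arm,psi+2.05-.08),barangle(arm,"scene"))
q1=o["q"].copy(); b0=2.05
for i in range(1,9):
    b=b0-0.4*i
    q=q1.copy(); q[5]+=0.4*i; arm.move_j(q); o=arm.get_obs()
    print(round(b,2),round(o["t"],2),handle_z(arm,psi+b+.08),o["force"].round(1),o["moment"].round(2))
p,d=arm.snapshot("wrist");cv2.imwrite("pics/w12.png",p[:,:,::-1])
p,d=arm.snapshot("scene");cv2.imwrite("pics/s12.png",cv2.resize(p[120:220,280:410,::-1],None,fx=6,fy=6,interpolation=cv2.INTER_CUBIC))
print(arm.get_obs()["q"])
```

```text
24.3917 [ 0.2 -0.8  1. ] [-0.01 -0.13 -0.01] [36.0, 144.3, 136.4, 148.6, 149.8, 150.2] (np.float64(-0.005335311071103003), np.float64(107.7294614394334), np.int64(117))
1.65 24.96 [40.0, 146.0, 137.9, 149.3, 150.3, 150.7] [ 1.4 -0.4 -1.3] [-0.13 -0.29  0.04]
1.25 25.48 [37.0, 144.9, 138.4, 148.0, 149.9, 151.1] [ 0.9 -1.5 -0.4] [-0.17 -0.11 -0.  ]
0.85 25.99 [39.0, 143.9, 136.4, 148.1, 149.3, 150.3] [0.2 0.5 0.4] [-0.03 -0.03  0.  ]
0.45 26.51 [57.0, 142.8, 137.1, 146.8, 149.1, 149.7] [ 1.3  1.9 -0.5] [ 0.29 -0.09 -0.  ]
0.05 27.02 [66.0, 143.1, 136.6, 147.1, 148.3, 149.4] [ 1.   0.3 -0.7] [ 0.21 -0.27 -0.  ]
-0.35 27.54 [57.0, 142.1, 136.3, 146.6, 148.3, 149.5] [ 1.4  1.8 -1. ] [ 0.15 -0.27  0.03]
-0.75 28.06 [40.0, 143.2, 137.2, 147.2, 148.0, 148.2] [ 1.7  0.3 -0.8] [ 0.05 -0.34  0.03]
-1.15 28.57 [37.0, 143.4, 136.2, 146.8, 148.7, 150.2] [ 1.5  0.4 -0.6] [-0.1  -0.31  0.01]
[-8.27124805e-02  1.41261130e-01 -5.31486465e-01  8.98254438e-01
  4.78891232e-04  2.28537668e+00]
```

View pics/w12.png

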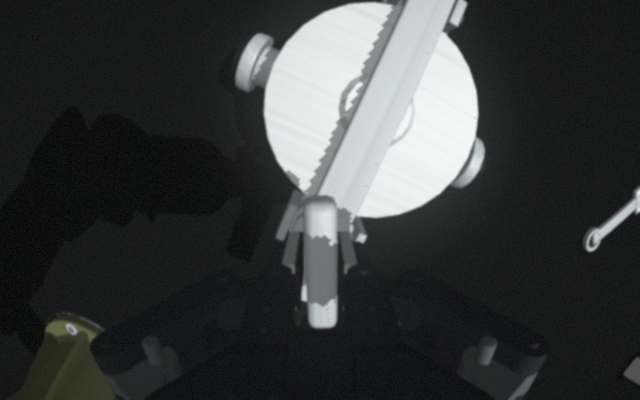

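View pics/s12.png

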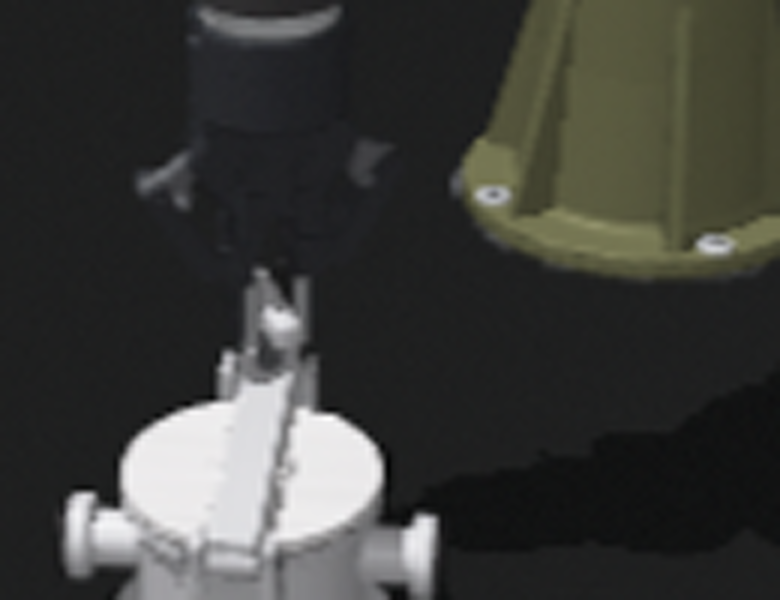

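Run:
```python
from cell import arm
from h import *
psi=YAW+np.pi/2+np.pi
cen=np.load("cen.npy")
arm.move_gripper(0.7)
arm.servo_line(cen+[0,0,65],feed=150)
q=arm.get_obs()["q"].copy(); q[5]-=np.pi; arm.move_j(q)
p,d=arm.snapshot("scene");cv2.imwrite("pics/s13.png",cv2.resize(p[120:220,280:410,::-1],None,fx=6,fy=6,interpolation=cv2.INTER_CUBIC))
print(handle_z(arm,psi-1.07),barangle(arm,"scene"))
arm.servo_line(cen+[0,0,-1],feed=80,f_stop=8)
arm.move_gripper(0.3);arm.move_gripper(0.163+0.024); arm.dwell(.1)
o=arm.get_obs(); print(o["t"],o["q"][5],o["eef_pos"],o["force"].round(1),o["gripper_width"])
p,d=arm.snapshot("wrist");cv2.imwrite("pics/w13.png",p[:,:,::-1])
q1=o["q"].copy(); b0=-1.15
for i in range(1,9):
    b=b0-0.46*i
    q=q1.copy(); q[5]+=0.46*i; arm.move_j(q); o=arm.get_obs()
    print(round(b,2),round(o["t"],2),handle_z(arm,psi+b+.08),o["force"].round(1),o["moment"].round(2))
p,d=arm.snapshot("wrist");cv2.imwrite("pics/w14.png",p[:,:,::-1])
```

```text
[48.0, 143.5, 136.9, 147.4, 148.0, 148.5] (np.float64(0.0006107517722508741), np.float64(107.71305532008223), np.int64(113))
34.35 -0.8544080684005853 [463.89884161 -38.34767675  86.9896876 ] [0.1 0.2 0.8] 0.18824290716618083
-1.61 34.92 [43.0, 143.7, 137.2, 147.4, 148.4, 148.9] [ 1.5 -0.6 -0.3] [-0.13 -0.18  0.08]
-2.07 35.48 [40.0, 142.4, 135.7, 145.9, 147.4, 148.1] [-0.7 -0.5  0.4] [-0.04  0.04  0.05]
-2.53 36.05 [54.0, 141.3, 135.3, 145.2, 146.2, 148.1] [ 0.3  1.6 -0.1] [ 0.24 -0.09  0.05]
-2.99 36.62 [67.0, 141.5, 134.4, 145.6, 146.7, 148.1] [ 1.4  1.7 -2.1] [ 0.2  -0.26 -0.01]
-3.45 37.18 [62.0, 140.5, 133.7, 143.9, 146.8, 147.8] [ 0.9  0.8 -0.2] [ 0.12 -0.27 -0.05]
-3.91 37.75 [38.0, 140.2, 133.7, 144.3, 145.7, 147.7] [ 1.4 -0.6 -1. ] [-0.02 -0.38 -0.  ]
-4.37 38.32 [39.0, 140.9, 132.6, 145.3, 145.9, 147.0] [ 1.3 -1.  -0.4] [-0.13 -0.32  0.06]
-4.83 38.88 [40.0, 141.8, 134.9, 145.6, 146.2, 146.6] [ 0.  -0.6  0.4] [-0.13 -0.22  0.06]
```

View pics/w14.png

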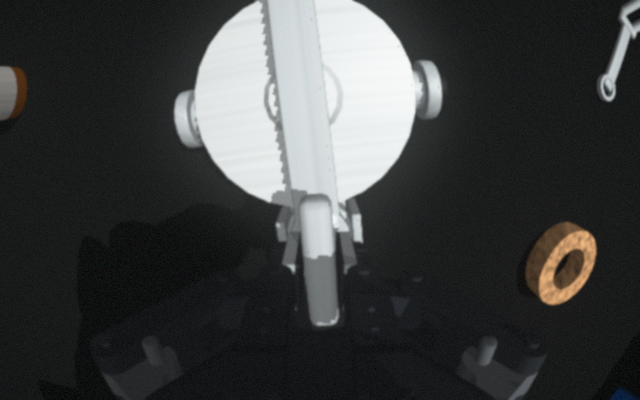

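View pics/s13.png

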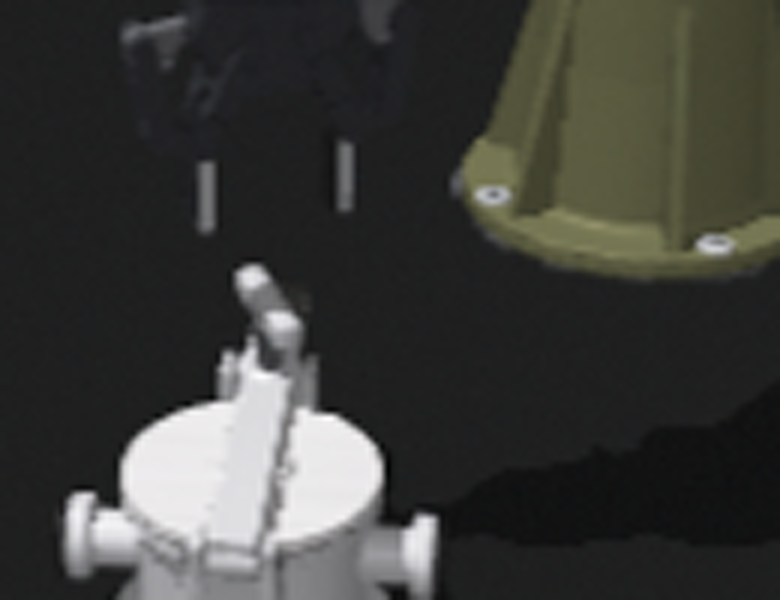

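Run:
```python
from cell import arm
from h import *
psi=YAW+np.pi/2+np.pi
arm.move_gripper(0.0,35); arm.dwell(.5)
o=arm.get_obs(); print(o["t"],o["gripper_width"],o["force"].round(1),o["moment"].round(2))
print([handle_z(arm,psi-4.83) for _ in range(3)],barangle(arm,"scene"),barangle(arm))
p,d=arm.snapshot("scene");cv2.imwrite("pics/s15.png",cv2.resize(p[110:310,150:490,::-1],None,fx=2.35,fy=2.35))
```

```text
39.7 0.15858389116889693 [-1.1 -3.8  1.6] [-0.74  0.18  0.02]
[[38.0, 140.9, 134.2, 144.4, 145.1, 146.4], [35.0, 142.1, 134.8, 145.4, 146.4, 148.6], [37.0, 141.6, 134.6, 145.1, 145.8, 147.2]] (np.float64(0.14030292325749005), np.float64(111.27097721591412), np.int64(128)) (np.float64(0.029586466218302816), np.float64(109.5835353957782), np.int64(21))
```

View pics/s15.png

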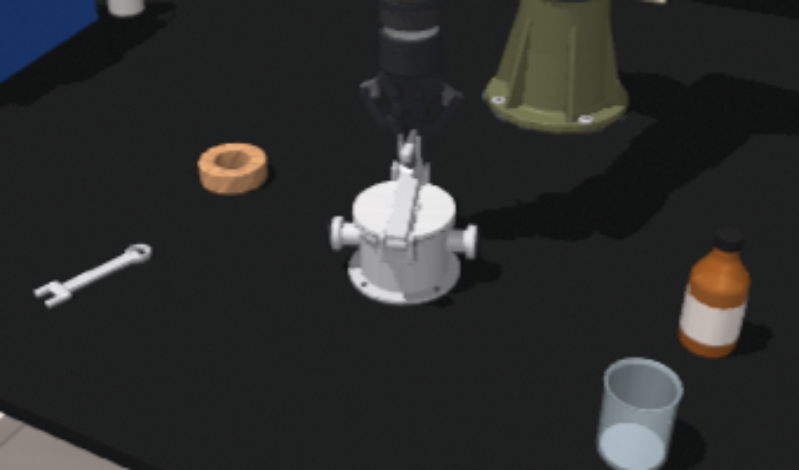

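Run:
```python
from cell import arm
from h import *
for n in ("scene","top"):
    p,d=arm.snapshot(n); X=cloud(d,arm.camera_model(n)); P=X[d>0]; L=(P[:,:2]-C)@np.stack([EX,EY],1)
    k=(L[:,0]>-60)&(L[:,0]<30)&(np.abs(L[:,1])<8)&(P[:,2]>103)&(P[:,2]<118)
    print(n,k.sum(),np.polyfit(L[k,0],P[k,2],1))
o=arm.get_obs(); print(o["t"],o["force"],o["joint_velocities"].round(4))
arm.job_done()
```

```text
scene 102 [1.70736758e-03 1.07838183e+02]
top 21 [5.71991004e-02 1.11404950e+02]
40.1 [-1.76598325 -4.17524119  2.65797632] [ 0.0006  0.0018 -0.0013  0.0022  0.0014  0.0004]
the job is handed in; nothing more can be done
```

The bar is shut, the screw is started about one turn into the thread, and the gripper is holding the T-handle. I handed the job in at about 40 s. No verdict is reported, so this rests on my own checks.

- **Closing the bar:** I pressed the tab down with the shut fingers until the force stop tripped. Afterwards the bar read level, within about 0.002 rad, in both cameras.
- **Starting the screw:** I turned the handle backward with loose jaws. It dropped about 4 mm at roughly 1.5 rad, and its top went from about 154 to 150 mm. I then turned it forward about one full turn from there, with one regrip halfway, and gripped it at 35 N.

**Last checks:**
- **Handle height:** the top is at about 146 mm, so the centre is near 138 mm, about 4 mm below the drop. Single depth readings scatter by about 1 mm.
- **Bar angle:** the scene camera gives 0.002 rad. The top camera's last fit gave 0.057 rad, but the arm blocked most of its view and it had only 21 points, so I did not rely on it. An earlier scene fit of 0.14 rad had probably picked up handle and finger points.
- **Grip and motion:** gripper opening was 0.159, consistent with the 14 mm bar. Wrist force was about 5 N and the joints were still.
- **Other objects:** in the last scene picture the bottle, beaker, cork ring and spanner look unmoved.

**Disagreement with the description:** the fingertips met the tab about 33 mm behind the stated TCP. I corrected all later heights for this.

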